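# Fetch the probe clip from behind the bottle and stamp

## Task

The probe clip lies at the back of the open caddy, behind the pump bottle and the hand stamp. First set both the bottle and the stamp aside, standing upright in the shallow metal tray; then lay the clip flat in its cradle, lengthwise and centred on the saddle between the two end cheeks; and only then put the bottle and the stamp back upright, each where it stood in the caddy. Nothing may be knocked over, and the round tin in the caddy stays where it is.

Things in the scene. Friction and masses are not known exactly. Their poses are not given: they have to be found in the camera images.
- bottle: White pump bottle, red collar, round pump dish on top; upright, 133 mm tall, 0.16 kg. Round body 62 mm in diameter from base to 98 mm; dish 50 mm across at 122 to 133 mm. Grip the body 80 to 98 mm above the base, gripper clear of the dish. Origin: centre of underside, z up. It stands 74 mm (centres) from the stamp, on either side, and towers over it, so take it out first, put it back last.
- stamp: Hand stamp: black foot 25 x 48 mm and 18 mm high (long side along its y), with a turned wooden knob about 24 mm in diameter rising from its centre to 64 mm; grip the knob about 45 to 55 mm above the base. Stands upright. Origin: centre of the underside, z up. Which way it is turned on return does not matter.
- clip: Probe clip, black body, blue lever, lying flat along the caddy's y, about 38 mm from the back wall; 36 mm wide (its x), 107 mm long (its y), 10 mm thick at the sides, 19 mm in the middle; rigid. Grip across the width near the middle, fingertips close to the surface under it. Origin: underside, middle of length and width; z up.
- tin: Round white tin, 68 mm in diameter, 34 mm tall, standing in the caddy's rear right corner beside the clip. A bystander: leave it where it is. Origin: centre of the underside.
- caddy: Grey sheet-metal caddy fixed to the bench, open at the front and top: 165 mm deep (x) by 224 mm wide (y), floor 3 mm thick, side walls 18 mm high, back wall 30 mm high (rims 3 mm more). Origin: centre of underside; x to the back wall, y to the left. A 0.27 m high tray stack stands at its rear right (x over 0.63, y -0.07 to -0.30): pass in front of it.
- side_tray: Shallow aluminium tray fixed to the bench, for setting things aside: 200 mm (x) by 140 mm (y) outside, walls 3 mm thick and 10 mm high, floor 3 mm thick. Origin: centre of its underside on the bench; x along its long side. Lies to the left or to the right of the caddy. Between the robot and the caddy stands a clamp jig up to 75 mm high (x up to 0.43).
- cradle: Clip cradle fixed to the bench: black base 80 x 152 mm, 6 mm high; on it a grey flat saddle 40 mm wide (x), top 18 mm above the bench, with end cheeks 32 mm high, 128 mm apart inside. The clip lies on the saddle along the cradle's y, either way round; fingers may hang past its sides. Origin: centre of underside. On the other side of the caddy from the tray.

How it is judged:
On the way, in this order (a step that is already met when the one before it is completed fails the run):
1. bottle and stamp both stand upright and released in the metal tray, the clip still in its place (x of bottle in the frame of side_tray between -0.085 and 0.085 m and y of bottle in the frame of side_tray between -0.055 and 0.055 m and z of bottle in the frame of side_tray between -0.002 and 0.012 m and angle between each of bottle, stamp's own z axis and vertical below 0.12 rad and contact force between each of bottle, stamp and the fingers below 0.3 N and linear speed of each of bottle, stamp below 0.03 m/s and x of stamp in the frame of side_tray between -0.085 and 0.085 m and y of stamp in the frame of side_tray between -0.055 and 0.055 m and z of stamp in the frame of side_tray between -0.002 and 0.012 m and distance of clip from where it was at the start of the episode below 0.03 m), for 0.2 s.
2. the clip lies released in its cradle while bottle and stamp still stand in the metal tray (x of clip in the frame of cradle between -0.012 and 0.012 m and y of clip in the frame of cradle between -0.014 and 0.014 m and z of clip in the frame of cradle between 0.013 and 0.023 m and angle between the y axis of clip and the y axis of cradle, either way round below 0.2 rad and angle between each of clip, bottle, stamp's own z axis and vertical below 0.12 rad and contact force between each of clip, bottle, stamp and the fingers below 0.3 N and linear speed of each of clip, bottle, stamp below 0.03 m/s and x of bottle in the frame of side_tray between -0.085 and 0.085 m and y of bottle in the frame of side_tray between -0.055 and 0.055 m and z of bottle in the frame of side_tray between -0.002 and 0.012 m and x of stamp in the frame of side_tray between -0.085 and 0.085 m and y of stamp in the frame of side_tray between -0.055 and 0.055 m and z of stamp in the frame of side_tray between -0.002 and 0.012 m), for 0.2 s.
At the end, for the whole second after the job is handed in: The clip lies flat on the cradle's saddle (within 12 mm across, 14 mm along, 0.2 rad of its length), bottle and stamp stand upright in the caddy each within 15 mm of where it stood at the start, the tin is within 15 mm of its place; all released and at rest (x of clip in the frame of cradle between -0.012 and 0.012 m and y of clip in the frame of cradle between -0.014 and 0.014 m and z of clip in the frame of cradle between 0.013 and 0.023 m and angle between the y axis of clip and the y axis of cradle, either way round below 0.2 rad and angle between clip's own z axis and vertical below 0.12 rad and contact force between each of clip, bottle, stamp and the fingers below 0.3 N and linear speed of each of clip, bottle, stamp below 0.03 m/s and distance of each of bottle, stamp, tin from where it was at the start of the episode below 0.015 m and angle between each of bottle, stamp's own z axis and vertical below 0.1 rad); the robot touches nothing.
It fails at once if the bottle or the stamp is knocked over (angle between any of bottle, stamp's own z axis and vertical above 0.8 rad).
It fails at once if the tin is moved out of its place (distance of tin from where it was at the start of the episode above 0.025 m).
It also fails if it takes over 136 s, if anything falls off the work surface, if the arm or the gripper's body presses on something with over 40 N, if the wrist force passes 120 N, or if a joint passes its speed limit or range.

## Robot

A 6-joint arm with a two-finger parallel gripper is mounted at the origin on a cart in front of the work surface, level with it; the furniture and walls round the work are solid. World frame = base frame: x ahead of the robot, y to its left, z up, the work surface at z = 0. Lengths are in m, angles in rad, forces in N, time in s.
With the tool pointing down it reaches from about 0.275 to 0.85 m from the base axis. Payload 19 kg.
Tool frame: the origin (TCP) lies at the very end of the fingers, on their centre line; the grasp point (between the pads) lies 19 mm behind it; z points along the fingers, y is the line along which they close (so a half turn about z gives the same grasp; the last joint's range is limited). The gripper opens to 85 mm and grips with 20 to 120 N. Pads are 22 mm wide; open, the fingers measure 114 mm over their backs; the gripper's body (76 mm by 85 mm) begins 54 mm behind the grasp point. The pads swing forward as they close: fully open they stand 13 mm farther back than shut.
Start: joints at [1.104, 0.15, 1.437, -0, 1.554, -0.134], TCP at [0.188, 0.543, 0.231] pointing down, gripper open.
Joint ranges: [-2.8, 2.8], [-0.68, 2.1], [0.12, 2.68], [-1.39, 4.53], [0.16, 2.79], [-2.81, 2.81]. Speed limits (rad/s): [1.89, 1.89, 2.22, 3.01, 3.01, 3.01].

## Interface

Orientations are given as a unit quaternion [w, x, y, z].
In Python, from bench import sensors, optics, arm gives the robot as it stands.
- The arm moves only by the shell command python3 -m crank 'ROWS' [FORCE]. ROWS is JSON, one flat list of numbers, 5 for each row, row after row: the closure, from 0 (fully open) to 1 (shut), then the shift along the tool's x, y, z in mm, then the turn about the tool's z in degrees. A call has 1 to 12 rows; each row is the pose to reach, as a shift and turn from the pose commanded when the call began, along the tool's axes at that moment; what a row does not reach only later rows make up. A row lasts 1/10 s, in which the tool goes at most 50 mm and 8.59 degrees, less where a joint would pass 70% of its speed; a pose out of reach is approached as far as the arm can. A call with a gripper value outside its range is refused whole. The fingers move at their own pace and stop on an object; FORCE is the grip in N (left out, the last holds). Time passes only in rows, so rows that repeat a pose let the fingers close. It gives the time, the measured TCP pose, the force, the opening and the grip force at its end, in the units of the state.
- sensors.get_state(): the state, without advancing time (a new reading comes with each control period).
- optics.snapshot(name): name is "scene" or "side" or "wrist"; returns a dict with "color" (480x640x3 uint8, red, green, blue), "vertical_fov" (degrees; the focal length in pixels is half the picture's height over the tangent of half this angle, whatever the lens; pixels are square), "cx", "cy" (the principal point, pixels), "pose" (4x4, takes a point from camera to world coordinates). Camera axes: x right, y down, z forward; pixel columns grow to the right and rows downward; lengths in m; the calibration is good to about 2 mm. A picture is of the moment at which its call begins. There is no depth.
- arm.finish_job(): hands the job in; it is judged then, once.
Trained networks look in a picture, given as the dict that the camera call returned (one of the last four; its "shot" number tells which), for a name from the list of things; names that differ only in an ending like _2 or _b are one class to them, and where a whole thing is asked for, a point or a joint stands for the part that bears it (a point fixed in the world has none). Each returns a list of dicts, best first, with "score" (0 to 1); they miss things now and then, are a little off and sometimes report something else, mostly with a low value. They report only what shows in the picture. A call takes as long as a camera call.
- optics.recognise(picture, query): "point" ([x, y, z] in m, in world coordinates, good to about 4 mm: the middle of the surface that is visible of it).
- optics.trace(picture, query): "pixels" (480x640 bool, what is visible of it).
- optics.tip_of(picture, query): "point" ([x, y, z] in m, in world coordinates, good to about 4 mm: a listed point, or the origin of a listed thing).
The state is a dict: "t": time; "qpos": joint angles; "joint_vel": joint speeds; "joint_torque": joint torques, N m; "tool_pos": TCP position; "tool_rot": TCP orientation; "ft_force": force on the tool from outside, world axes, zero at the start; "torque": the same for the moment, N m; "grip_width": opening from 0.0 (shut) to 1.0 (fully open); "grasp_force": force on a finger pad.
Only numpy, scipy, OpenCV 4.12 (cv2) and the standard library are available. Lean on these libraries where they do the work, as an engineer would, in place of code of your own. Each camera call takes 0.05 s, during which the arm holds its last target. There are 200 camera calls.

## Working session

There is one attempt and no reset: what is moved stays moved. The work goes in short steps, Python scripts to look and compute and a shell command to move; the robot and the scene stay as the last step left them, time stands still between calls to the robot, and variables do not carry over. Pictures are saved under pics/ and viewed, at most 14 in all, crops included, and the job is handed in when it is done.

```bash
ls; mkdir -p pics; cat > h.py <<'E'
import numpy as np, cv2
from bench import sensors, optics, arm
from scipy.spatial.transform import Rotation as R
def st():
    s=sensors.get_state(); q=s["tool_rot"]; return s,np.array(s["tool_pos"]),R.from_quat([q[1],q[2],q[3],q[0]]).as_matrix()
def go(p,yaw=None):
    "print tool-frame shift mm to world TCP p"
    s,t,M=st(); d=M.T@(np.array(p)-t)*1000; print("shift",d.round(1))
E
python3 - <<'E'
from h import *
s,t,M=st(); print(s["t"],t,M.round(3),s["ft_force"])
for c in ["scene","side"]:
    p=optics.snapshot(c); cv2.imwrite(f"pics/{c}0.png",p["color"][:,:,::-1])
    print(c,np.array(p["pose"]).round(3).tolist(),p["vertical_fov"])
    for n in ["bottle","stamp","clip","tin","caddy","side_tray","cradle"]:
        for f in (optics.tip_of,optics.recognise):
            print(n,f.__name__,[(np.round(r["point"],3).tolist(),round(r["score"],2)) for r in f(p,n)][:2])
E
```

```text
pics
0.0 [0.18777695 0.54322949 0.2306909 ] [[-0.945  0.327 -0.001]
 [ 0.327  0.945 -0.001]
 [ 0.    -0.001 -1.   ]] [ 0.16372652 -0.64806066  0.33436211]
scene [[0.899, -0.285, 0.333, 0.1], [-0.438, -0.619, 0.652, -0.81], [0.02, -0.732, -0.681, 0.887], [0.0, 0.0, 0.0, 1.0]] 42.62151823818189
bottle call [([0.527, 0.108, 0.004], 0.58), ([0.564, 0.039, 0.002], 0.25)]
bottle call [([0.515, 0.091, 0.081], 0.88)]
stamp call [([0.536, 0.033, 0.001], 0.77)]
stamp call [([0.533, 0.026, 0.021], 0.79)]
clip call [([0.589, 0.081, 0.005], 0.73)]
clip call [([0.583, 0.079, 0.019], 0.68)]
tin call [([0.604, -0.026, 0.002], 0.65), ([0.528, 0.107, 0.002], 0.59)]
tin call [([0.6, -0.035, 0.037], 0.98)]
caddy call [([0.568, 0.039, 0.002], 0.87)]
caddy call [([0.559, 0.023, 0.004], 0.65)]
side_tray call [([0.468, -0.316, 0.001], 0.71), ([0.588, 0.083, 0.006], 0.34)]
side_tray call [([0.464, -0.318, 0.005], 0.65)]
cradle call [([0.437, 0.322, -0.003], 0.84)]
cradle call [([0.431, 0.311, 0.01], 0.79)]
side [[0.859, -0.297, 0.417, -0.011], [-0.512, -0.531, 0.675, -0.888], [0.021, -0.793, -0.608, 0.814], [0.0, 0.0, 0.0, 1.0]] 46.24851338956648
bottle call [([0.52, 0.106, 0.001], 0.93)]
bottle call [([0.51, 0.09, 0.076], 0.63)]
stamp call [([0.529, 0.031, 0.008], 0.54)]
stamp call [([0.524, 0.025, 0.022], 0.83)]
clip call [([0.588, 0.081, 0.0], 0.57)]
clip call [([0.584, 0.073, 0.017], 0.91)]
tin call [([0.606, -0.027, 0.001], 0.62)]
tin call [([0.597, -0.037, 0.033], 0.63)]
caddy call [([0.564, 0.041, -0.001], 0.94)]
caddy call [([0.561, 0.023, 0.005], 0.71)]
side_tray call [([0.47, -0.313, 0.003], 0.96), ([0.43, 0.318, 0.002], 0.57)]
side_tray call [([0.466, -0.318, 0.002], 0.67)]
cradle call [([0.427, 0.321, 0.003], 0.89)]
cradle call [([0.421, 0.313, 0.014], 0.89)]
```

View pics/scene0.png

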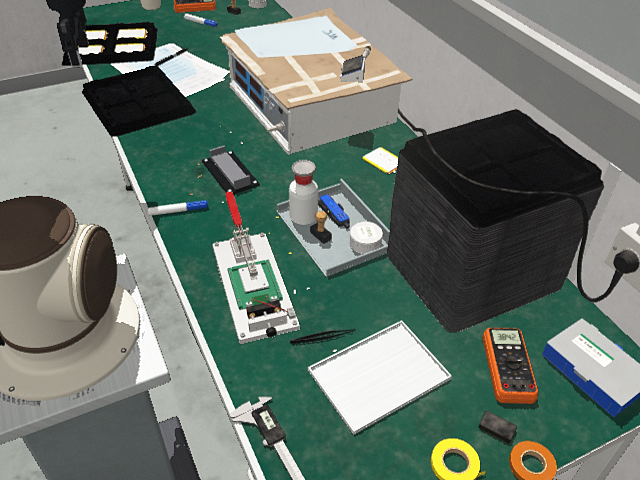

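View pics/side0.png

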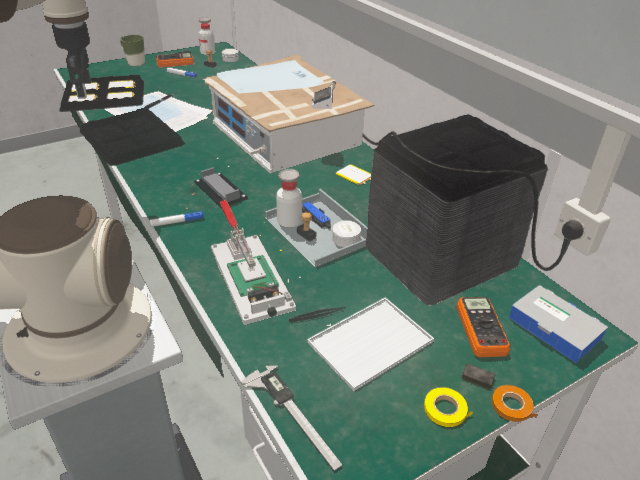

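The views show the bottle (303,190), stamp (321,225), clip (335,210) and tin (366,236) in the caddy. The white tray is on the right (380,375) and the cradle on the left (230,168). Next I'll get the yaws, then move over the caddy.

```bash
cat >> h.py <<'E'
def plane(p,px,z):
    "pixels Nx2 -> world xy on height z"
    f=240/np.tan(np.radians(p["vertical_fov"])/2); T=np.array(p["pose"])
    d=np.c_[(px[:,0]-p["cx"])/f,(px[:,1]-p["cy"])/f,np.ones(len(px))]@T[:3,:3].T
    return (T[:3,3]+d*((z-T[2,3])/d[:,2])[:,None])[:,:2]
def rect(p,n,z):
    r=optics.trace(p,n)
    if not r: return print(n,"none")
    m=r[0]["pixels"].astype(np.uint8); k,l,s,_=cv2.connectedComponentsWithStats(m); m=l==1+s[1:,4].argmax()
    v,u=np.nonzero(m); w=plane(p,np.c_[u,v].astype(float),z)
    c,wh,a=cv2.minAreaRect((w*1000).astype(np.float32)); print(n,"rect c",np.round(c,1),"wh",np.round(wh,1),"ang",round(a,1),round(r[0]["score"],2))
E
python3 - <<'E'
from h import *
for c in ["scene","side"]:
    p=optics.snapshot(c); print(c)
    for n,z in [("caddy",.01),("side_tray",.008),("cradle",.012),("clip",.013)]: rect(p,n,z)
go([.36,.12,.4]); 
E
```

```text
scene
caddy rect c [612.1 -16.4] wh [95.8 67.2] ang 62.0 0.72
side_tray rect c [ 470.2 -318.4] wh [205.3 145.7] ang 5.6 0.96
cradle rect c [428.9 323.4] wh [ 81.8 186.3] ang 4.5 0.74
clip rect c [589.9  81.7] wh [ 43.8 119.4] ang 5.8 0.56
side
caddy rect c [572.5  48.8] wh [191.7 258.1] ang 2.7 0.91
side_tray rect c [ 469.5 -318.3] wh [206. 147.] ang 5.5 0.67
cradle none
clip rect c [588.9  84. ] wh [ 44.2 124.3] ang 4.5 0.77
shift [-301.  -344.  -168.7]
```

```bash
python3 -m crank '[0,0,0,-170,0]' | head -c 1500
```

```text
t: 2.1
tool_pos: [0.1871, 0.5417, 0.2759]
tool_rot: [-0.002, 0.166, 0.986, -0.005]
ft_force: [0.2, 1.1, 1.0]
grip_width: 0.999
grasp_force: 0.0
```

```bash
python3 -m crank '[0,-403,-361,-84,-25,0,-403,-361,-84,-25,0,-403,-361,-84,-25,0,-403,-361,-84,-25,0,-403,-361,-84,-25,0,-403,-361,-84,-25,0,-403,-361,-84,-25,0,-403,-361,-84,-25,0,-403,-361,-84,-25,0,-403,-361,-84,-25,0,-403,-361,-84,-25,0,-403,-361,-84,-25]' 
python3 -m crank '[0,0,0,0,0,0,0,0,0,0]' 
python3 - <<'E'
from h import *
s,t,M=st(); print(t,M.round(3))
p=optics.snapshot("wrist"); cv2.imwrite("pics/w1.png",p["color"][:,:,::-1]); print(np.array(p["pose"]).round(3).tolist(),p["vertical_fov"])
for n in ["bottle","stamp","clip","tin","caddy"]:
    for f in (optics.tip_of,optics.recognise):
        print(n,[(np.round(r["point"],3).tolist(),round(r["score"],2)) for r in f(p,n)][:2])
for n,z in [("caddy",.01),("clip",.013),("tin",.037)]: rect(p,n,z)
E
```

```text
t: 3.3
tool_pos: [0.4524, 0.0668, 0.3656]
tool_rot: [0.0, -0.05, 0.999, -0.0]
ft_force: [-0.0, 1.0, -0.5]
grip_width: 0.996
grasp_force: 0.0
t: 3.5
tool_pos: [0.4505, 0.0712, 0.3652]
tool_rot: [-0.0, -0.052, 0.999, 0.0]
ft_force: [-0.1, 0.9, -0.3]
grip_width: 1.0
grasp_force: 0.0
[0.45050014 0.07115841 0.36517363] [[-0.995 -0.103 -0.   ]
 [-0.103  0.995  0.   ]
 [ 0.     0.    -1.   ]]
[[-0.103, 0.948, 0.301, 0.374], [0.995, 0.098, 0.032, 0.063], [0.001, 0.302, -0.953, 0.506], [0.0, 0.0, 0.0, 1.0]] 67.21859193603579
bottle [([0.528, 0.104, 0.001], 0.9)]
bottle [([0.517, 0.098, 0.103], 0.69)]
stamp [([0.53, 0.034, 0.005], 0.63), ([0.566, 0.042, 0.001], 0.23)]
stamp [([0.524, 0.036, 0.022], 0.55)]
clip [([0.588, 0.083, 0.001], 0.56)]
clip [([0.585, 0.067, 0.018], 0.67)]
tin [([0.608, -0.023, 0.004], 0.86), ([0.432, 0.319, 0.005], 0.44)]
tin [([0.604, -0.021, 0.035], 0.6)]
caddy [([0.562, 0.04, -0.001], 0.68)]
caddy [([0.558, 0.026, 0.002], 0.66)]
caddy rect c [571.7  42.8] wh [183.1 230.3] ang 2.9 0.77
clip rect c [591.3  65.1] wh [37.5 69.1] ang 2.5 0.77
tin rect c [597.7 -22.7] wh [64.9 77.4] ang 65.8 0.87
```

View pics/w1.png

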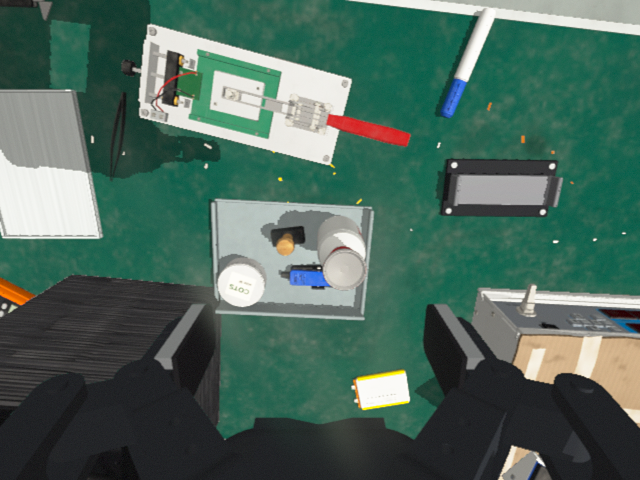

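Wrist view: bottle dish at (343,268), stamp knob top (286,243), tin top (241,281), cradle saddle (500,189), caddy front edge from (214,200) to (371,207).

```bash
python3 - <<'E'
from h import *
p=optics.snapshot("wrist")
P=lambda u,v,z:plane(p,np.array([[u,v]],float),z)[0].round(4)
print("dish",P(343,268.5,.136),"knob",P(286,243,.062),"tin",P(241,281,.037))
print("caddyfront",P(214,202,.003),P(371,208,.003),"cradle base",P(445,160,.006),P(556,160,.006),P(553,217,.006),P(441,213,.006))
for n,z in [("cradle",.012),("side_tray",.008)]: rect(p,n,z)
m=optics.trace(p,"bottle")[0]["pixels"]; v,u=np.nonzero(m); print(u.min(),u.max(),v.min(),v.max())
E
```

```text
dish [0.5231 0.1044] knob [0.5251 0.035 ] tin [ 0.5968 -0.0257]
caddyfront [ 0.4946 -0.0747] [0.4803 0.1479] cradle base [0.4032 0.2377] [0.3877 0.388 ] [0.466  0.4078] [0.4766 0.2475]
cradle rect c [431.6 323.1] wh [ 79.6 163.3] ang 4.9 0.97
side_tray rect c [ 470.9 -313.4] wh [200.6 147.7] ang 5.6 0.56
318 367 217 288
```

```bash
python3 -m crank '[0,-77,26.5,-0,0,0,-77,26.5,0,0,0,-77,26.5,40,0,0,-77,26.5,80,0,0,-77,26.5,120,0,0,-77,26.5,160,0,0,-77,26.5,160,0,0,-77,26.5,160,0]' >/dev/null
python3 - <<'E'
from h import *
s,t,M=st(); print(t)
p=optics.snapshot("wrist"); cv2.imwrite("pics/w2.png",p["color"][:,:,::-1])
q=optics.snapshot("side")
for n in ["bottle","stamp"]:
  for i in (p,q): print(n,[(np.round(r["point"],3).tolist(),round(r["score"],2)) for r in optics.tip_of(i,n)][:2])
go([.5245,.1055,.075])
E
```

```text
[0.52485671 0.10485215 0.20644609]
bottle [([0.528, 0.105, 0.004], 0.7)]
bottle [([0.52, 0.105, 0.003], 0.89), ([0.565, 0.042, -0.001], 0.17)]
stamp [([0.532, 0.034, -0.0], 0.88)]
stamp [([0.531, 0.032, 0.005], 0.82)]
shift [  0.8   0.7 131.6]
```

View pics/w2.png

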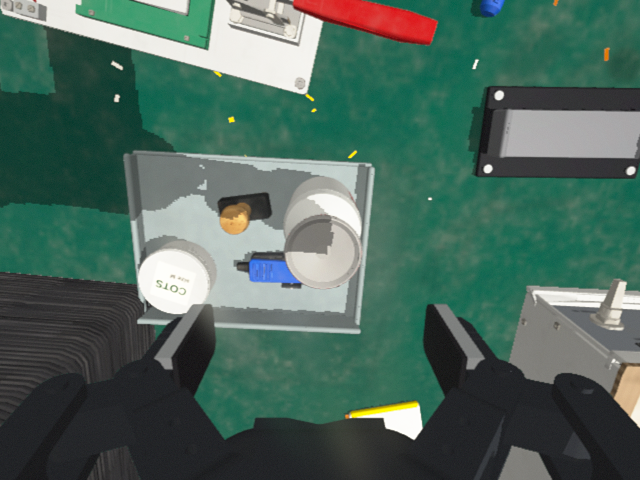

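The dish at (322,254) lies on the fingers' mid-column, so I'll descend and grip.

```bash
python3 -m crank '[0,0.5,0.5,40,0,0,0.5,0.5,75,0,0,0.5,0.5,105,0,0,0.5,0.5,125,0,0,0.5,0.5,132,0,0,0.5,0.5,132,0,0,0.5,0.5,132,0]' 
python3 -m crank '[0.3,0,0,0,0,0.5,0,0,0,0,0.7,0,0,0,0,0.9,0,0,0,0,0.9,0,0,0,0,0.9,0,0,0,0,0.9,0,0,0,0,0.9,0,0,0,0]' 40
```

```text
t: 6.2
tool_pos: [0.5248, 0.1054, 0.0746]
tool_rot: [0.001, -0.052, 0.999, -0.0]
ft_force: [-0.0, 0.2, 0.6]
grip_width: 0.999
grasp_force: 0.0
t: 7.0
tool_pos: [0.5248, 0.1055, 0.0746]
tool_rot: [0.001, -0.052, 0.999, 0.0]
ft_force: [0.2, 1.8, 7.5]
grip_width: 0.713
grasp_force: 41.9
```

```bash
python3 -m crank '[0.9,0,0,-20,0,0.9,0,0,-50,0,0.9,0,0,-85,0,0.9,0,0,-120,0,0.9,0,0,-145,0,0.9,0,0,-150,0,0.9,0,0,-150,0]'
python3 -m crank '[0.9,3,-25,0,0,0.9,8,-65,0,0,0.9,13,-105,0,0,0.9,19,-150,0,0,0.9,25,-195,0,0,0.9,30,-240,0,0,0.9,36,-285,0,0,0.9,42,-330,0,0,0.9,46,-370,0,0,0.9,49,-400,0,0,0.9,50,-414,0,0,0.9,50,-414,0,0]'
python3 - <<'E'
from h import *
s,t,M=st(); print(s["qpos"],M.round(3).tolist()); c,sn=np.cos(np.radians(5.6)),np.sin(np.radians(5.6))
p=optics.snapshot("scene"); cv2.imwrite("pics/s2.png",p["color"][80:440,200:500,::-1])
print([np.round(r["point"],3) for r in optics.tip_of(p,"side_tray")]); rect(optics.snapshot("wrist"),"side_tray",.008)
go([.470+.048*c,-.316+.048*sn,.076])
E
```

```text
t: 7.7
tool_pos: [0.5243, 0.1053, 0.2239]
tool_rot: [0.001, -0.052, 0.999, -0.0]
ft_force: [0.1, 0.2, -1.7]
grip_width: 0.713
grasp_force: 44.1
t: 8.9
tool_pos: [0.5167, -0.3127, 0.2215]
tool_rot: [-0.001, -0.051, 0.999, 0.001]
ft_force: [0.2, 0.2, -1.2]
grip_width: 0.711
grasp_force: 44.2
[-6.71689816e-01  2.15667009e-01  1.38042974e+00 -1.95804017e-04
  1.54789559e+00 -2.34424166e+00] [[-0.995, -0.102, -0.002], [-0.102, 0.995, 0.001], [0.002, 0.002, -1.0]]
[array([ 0.469, -0.315,  0.002])]
side_tray rect c [ 471.3 -317.1] wh [199.5 140.5] ang 5.7 0.58
shift [ -0.4  -1.1 147.1]
```

View pics/s2.png

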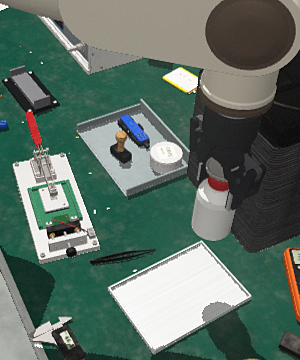

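The crop shows the bottle held upright over the tray's far end (211,210), clear of the stack. Lower it now.

```bash
python3 -m crank '[0.9,0,0,20,0,0.9,0,0,55,0,0.9,0,0,90,0,0.9,0,0,120,0,0.9,0,0,138,0,0.9,0,0,144,0,0.9,0,0,147,0,0.9,0,0,149,0,0.9,0,0,149,0,0.9,0,0,149,0]'
```

```text
t: 10.1
tool_pos: [0.5175, -0.3118, 0.0752]
tool_rot: [0.0, -0.052, 0.999, -0.0]
ft_force: [-0.3, 0.8, -0.7]
grip_width: 0.713
grasp_force: 44.2
```

```bash
python3 -m crank '[0.9,0,0,1,0,0.9,0,0,1,0]'; python3 -m crank '[0.22,0,0,0,0,0.15,0,0,0,0,0.05,0,0,0,0,0,0,0,0,0,0,0,0,0,0,0,0,0,0,0]'
python3 -m crank '[0,0,0,-20,0,0,0,0,-50,0,0,0,0,-90,0,0,0,0,-130,0,0,0,0,-150,0,0,0,0,-150,0]'
python3 - <<'E'
from h import *
p=optics.snapshot("scene"); q=optics.snapshot("side");w=optics.snapshot("wrist")
for n in ["bottle","stamp"]:
  for i in (p,q,w): print(n,[(np.round(r["point"],3).tolist(),round(r["score"],2)) for r in optics.tip_of(i,n)][:2])
go([.5305,.033,.14])
E
```

```text
t: 10.3
tool_pos: [0.5177, -0.3118, 0.0746]
tool_rot: [0.001, -0.052, 0.999, -0.001]
ft_force: [-1.4, 3.1, 9.1]
grip_width: 0.713
grasp_force: 45.2
t: 10.9
tool_pos: [0.5171, -0.3116, 0.0733]
tool_rot: [-0.0, -0.052, 0.999, -0.0]
ft_force: [-0.3, 0.9, -0.4]
grip_width: 0.999
grasp_force: 0.0
t: 11.5
tool_pos: [0.5179, -0.3122, 0.2268]
tool_rot: [0.002, -0.052, 0.999, -0.002]
ft_force: [-0.5, 0.8, -0.3]
grip_width: 0.999
grasp_force: 0.0
bottle [([0.519, -0.309, 0.005], 0.79)]
bottle [([0.516, -0.306, 0.002], 0.87)]
bottle [([0.522, -0.312, -0.0], 0.78)]
stamp [([0.536, 0.035, 0.001], 0.77)]
stamp [([0.606, -0.027, 0.0], 0.19)]
stamp []
shift [-49.  341.3  82.9]
```

```bash
python3 -m crank '[0,-4,30,0,0,0,-10,75,0,0,0,-17,120,0,0,0,-24,165,0,0,0,-31,210,0,0,0,-37,255,0,0,0,-43,295,20,0,0,-48,325,40,0,0,-50,341,60,0,0,-50,341,67,0,0,-50,341,67,0,0,-50,341,67,0]'
python3 - <<'E'
from h import *
p=optics.snapshot("scene"); q=optics.snapshot("side");w=optics.snapshot("wrist"); cv2.imwrite("pics/w3.png",w["color"][:,:,::-1])
for i in (p,q,w): print([(np.round(r["point"],3).tolist(),round(r["score"],2)) for r in optics.tip_of(i,"stamp")][:2])
go([.5315,.033,.034])
E
```

```text
t: 13.15
tool_pos: [0.532, 0.0318, 0.157]
tool_rot: [0.0, -0.051, 0.999, -0.0]
ft_force: [-0.2, 0.1, 0.5]
grip_width: 0.998
grasp_force: 0.0
[([0.536, 0.035, 0.001], 0.73)]
[([0.526, 0.033, 0.006], 0.56)]
[([0.532, 0.034, 0.002], 0.61)]
shift [  0.3   0.8 122.7]
```

View pics/w3.png

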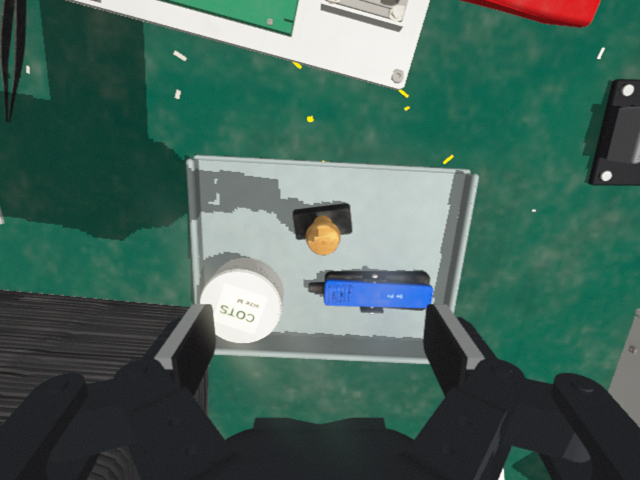

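The view is clear: knob top (323,235), clip along (320–435, 270–310), tin (242,302). Refine the knob and the clip from pixels.

```bash
python3 - <<'E'
from h import *
w=optics.snapshot("wrist")
print("knob",plane(w,np.array([[323,235.]]),.064)); rect(w,"clip",.01); rect(w,"caddy",.012); rect(w,"stamp",.02)
print("clipbody", plane(w,np.array([[326,270],[432,272],[436,306],[325,309],[190,160],[478,175]],float),.013).round(4).tolist())
print([np.round(r["point"],3) for r in optics.tip_of(w,"clip")])
go([.5315,.033,.034])
E
```

```text
knob [[0.52637223 0.0340133 ]]
clip rect c [592.1  83.3] wh [ 40.7 109.2] ang 5.9 0.85
caddy rect c [572.6  42.7] wh [181.7 230.4] ang 2.9 0.94
stamp rect c [536.7  35.6] wh [40.8 45.9] ang 12.5 0.86
clipbody [[0.5727, 0.0421], [0.5653, 0.1322], [0.5968, 0.1421], [0.6097, 0.0452], [0.4921, -0.0726], [0.4806, 0.1519]]
[array([ 0.59 ,  0.083, -0.004])]
shift [1.000e-01 4.000e-01 1.224e+02]
```

```bash
python3 -m crank '[0,1.5,0.5,40,0,0,1.5,0.5,75,0,0,1.5,0.5,105,0,0,1.5,0.5,118,0,0,1.5,0.5,122,0,0,1.5,0.5,122,0,0,1.5,0.5,122,0]' 
python3 -m crank '[0.3,0,0,0,0,0.5,0,0,0,0,0.7,0,0,0,0,0.9,0,0,0,0,1,0,0,0,0,1,0,0,0,0,1,0,0,0,0,1,0,0,0,0,1,0,0,0,0]' 30
```

```text
t: 14.4
tool_pos: [0.5309, 0.033, 0.0357]
tool_rot: [0.001, -0.052, 0.999, -0.0]
ft_force: [0.2, -1.3, 0.3]
grip_width: 1.001
grasp_force: 0.0
t: 15.3
tool_pos: [0.5302, 0.0331, 0.0345]
tool_rot: [0.0, -0.052, 0.999, -0.0]
ft_force: [-0.9, 2.5, 4.8]
grip_width: 0.266
grasp_force: 29.4
```

```bash
python3 -m crank '[1,0,0,-20,0,1,0,0,-50,0,1,0,0,-90,0,1,0,0,-130,0,1,0,0,-160,0,1,0,0,-165,0,1,0,0,-165,0]'
python3 -m crank '[1,10,-23,0,0,1,25,-60,0,0,1,42,-100,0,0,1,59,-140,0,0,1,76,-180,0,0,1,93,-220,0,0,1,110,-260,0,0,1,124,-295,0,0,1,136,-322,0,0,1,143,-338,0,0,1,144,-341,0,0,1,144,-341,0,0]'
python3 - <<'E'
from h import *
s,t,M=st(); c,sn=np.cos(np.radians(5.6)),np.sin(np.radians(5.6))
print(s["grip_width"],t); go([.470-.048*c,-.316-.048*sn,.0355])
E
```

```text
t: 16.0
tool_pos: [0.5303, 0.033, 0.1997]
tool_rot: [0.001, -0.052, 0.999, -0.0]
ft_force: [-0.9, -0.2, -2.1]
grip_width: 0.261
grasp_force: 29.6
t: 17.2
tool_pos: [0.4221, -0.3206, 0.1985]
tool_rot: [-0.0, -0.052, 0.999, 0.001]
ft_force: [-0.3, 0.8, -0.5]
grip_width: 0.263
grasp_force: 29.6
0.2632948578876419 [ 0.42205718 -0.32059754  0.19845285]
shift [ -0.3  -0.3 163. ]
```

```bash
python3 -m crank '[1,0,0,20,0,1,0,0,55,0,1,0,0,95,0,1,0,0,130,0,1,0,0,150,0,1,0,0,158,0,1,0,0,162,0,1,0,0,164,0,1,0,0,165,0,1,0,0,165,0]'
python3 -m crank '[0.68,0,0,0,0,0.6,0,0,0,0,0.4,0,0,0,0,0.2,0,0,0,0,0,0,0,0,0,0,0,0,0,0,0,0,0,0,0]'
python3 -m crank '[0,0,0,-20,0,0,0,0,-50,0,0,0,0,-90,0,0,0,0,-130,0,0,0,0,-165,0,0,0,0,-165,0,0,0,0,-165,0]'
python3 - <<'E'
from h import *
p=optics.snapshot("scene"); q=optics.snapshot("side");w=optics.snapshot("wrist"); cv2.imwrite("pics/s4.png",p["color"][80:440,200:500,::-1])
for n in ["bottle","stamp","clip","tin"]:
  for i in (p,q,w): print(n,[(np.round(r["point"],3).tolist(),round(r["score"],2)) for r in optics.tip_of(i,n)][:1])
E
```

```text
t: 18.2
tool_pos: [0.4224, -0.3212, 0.0351]
tool_rot: [0.0, -0.052, 0.999, -0.0]
ft_force: [0.8, -1.1, 0.2]
grip_width: 0.263
grasp_force: 29.6
t: 18.9
tool_pos: [0.4221, -0.321, 0.0343]
tool_rot: [-0.0, -0.052, 0.999, -0.0]
ft_force: [0.5, 0.1, -0.0]
grip_width: 0.999
grasp_force: 0.0
t: 19.6
tool_pos: [0.4222, -0.3211, 0.1997]
tool_rot: [0.0, -0.052, 0.999, -0.0]
ft_force: [-0.1, -0.5, -1.2]
grip_width: 1.002
grasp_force: 0.0
bottle [([0.519, -0.306, 0.005], 0.84)]
bottle []
bottle []
stamp [([0.427, -0.32, 0.001], 0.87)]
stamp [([0.42, -0.325, 0.008], 0.71)]
stamp [([0.422, -0.32, 0.002], 0.89)]
clip [([0.588, 0.082, 0.004], 0.86)]
clip [([0.587, 0.081, 0.002], 0.82)]
clip []
tin []
tin [([0.604, -0.026, 0.0], 0.6)]
tin [([0.605, -0.025, 0.002], 0.61)]
```

View pics/s4.png

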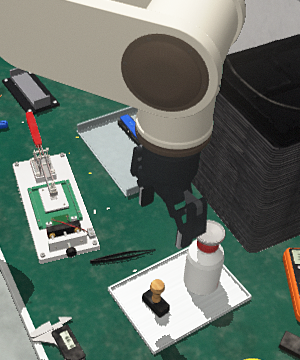

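The crop shows both standing in the tray: stamp (157,295), bottle (205,270). Next is the clip: fingers across x, pre-closed to about 55 mm.

```bash
python3 -m crank '[0,-10,25,0,6,0,-25,60,0,14,0,-40,100,0,22,0,-60,140,0,30,0,-85,180,0,38,0.1,-110,220,0,46,0.2,-135,260,0,54,0.35,-160,300,0,62,0.35,-180,340,0,70,0.35,-198,370,0,78,0.35,-207,384,0,86,0.35,-207,384,0,91.4]'
python3 -m crank '[0.35,0,0,0,0,0.35,0,0,0,0]'
python3 - <<'E'
from h import *
s,t,M=st(); print(np.round(s["qpos"],2),M.round(3).tolist())
p=optics.snapshot("scene"); q=optics.snapshot("side");w=optics.snapshot("wrist"); cv2.imwrite("pics/w5.png",w["color"][:,:,::-1])
for i in (p,q,w): print([(np.round(r["point"],3).tolist(),round(r["score"],2)) for r in optics.tip_of(i,"clip")][:1]); rect(i,"clip",.01)
go([.588,.082,.006])
E
```

```text
t: 21.55
tool_pos: [0.5891, 0.0857, 0.1988]
tool_rot: [-0.0, 0.677, 0.736, 0.0]
ft_force: [0.6, -0.4, -0.1]
grip_width: 0.648
grasp_force: 0.0
t: 21.75
tool_pos: [0.5882, 0.0821, 0.1993]
tool_rot: [0.0, 0.674, 0.739, -0.0]
ft_force: [0.2, -0.3, -0.2]
grip_width: 0.649
grasp_force: 0.0
[ 0.01  0.2   1.44 -0.    1.5  -0.08] [[-0.092, 0.996, -0.0], [0.996, 0.092, -0.0], [-0.0, -0.0, -1.0]]
[([0.588, 0.081, 0.002], 0.64)]
clip rect c [591.3  84.9] wh [ 41.2 114.6] ang 7.4 0.75
[([0.591, 0.08, 0.0], 0.84)]
clip rect c [591.8  86.8] wh [ 46.6 115.6] ang 7.3 0.88
[([0.587, 0.084, -0.003], 0.89)]
clip rect c [590.8  81.3] wh [ 36.6 107.4] ang 4.7 0.57
shift [-1.000e-01 -3.000e-01  1.934e+02]
```

View pics/w5.png

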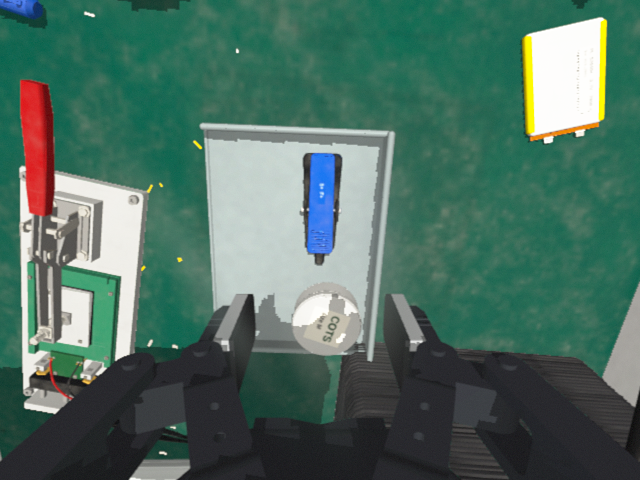

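The clip lies at (321,205) between the fingers' columns (235–403). The wrist rectangle matches its true size, yaw 4.7° against the tool's 5.3°. Descend.

```bash
python3 -m crank '[0.35,0,1,40,0,0.35,0,1,85,0,0.35,0,1,130,0,0.35,0,1,160,0,0.35,0,1,180,0,0.35,0,1,188,0,0.35,0,1,192,0,0.35,0,1,194,0,0.35,0,1,194,0,0.35,0,1,194,0]'
python3 -m crank '[0.45,0,0,0,0,0.5,0,0,0,0,0.55,0,0,0,0,0.6,0,0,0,0,0.7,0,0,0,0,0.8,0,0,0,0,0.8,0,0,0,0,0.8,0,0,0,0]' 40
```

```text
t: 23.2
tool_pos: [0.5898, 0.0824, 0.0063]
tool_rot: [0.001, 0.676, 0.737, 0.0]
ft_force: [0.4, -0.1, -0.1]
grip_width: 0.648
grasp_force: 0.0
t: 24.0
tool_pos: [0.5895, 0.0824, 0.0058]
tool_rot: [0.0, 0.676, 0.737, 0.0]
ft_force: [-1.8, 0.2, 6.0]
grip_width: 0.398
grasp_force: 39.2
```

```bash
python3 -m crank '[0.8,0,0,-10,0,0.8,0,0,-30,0,0.8,0,0,-60,0,0.8,0,0,-95,0,0.8,0,0,-130,0,0.8,0,0,-150,0,0.8,0,0,-155,0,0.8,0,0,-155,0]'
python3 - <<'E'
from h import *
s,t,M=st(); print(t,s["grip_width"])
q=optics.snapshot("side");p=optics.snapshot("scene");w=optics.snapshot("wrist"); cv2.imwrite("pics/w6.png",w["color"][:,:,::-1])
for i in (p,q,w): print([(np.round(r["point"],3).tolist(),round(r["score"],2)) for r in optics.tip_of(i,"clip")][:1])
for i in (p,q,w): print("cradle",[(np.round(r["point"],3).tolist(),round(r["score"],2)) for r in optics.tip_of(i,"cradle")][:1]); rect(i,"cradle",.01)
rect(w,"clip",t[2]+.006)
go([.43,.322,.2])
E
```

```text
t: 24.8
tool_pos: [0.5894, 0.0824, 0.1608]
tool_rot: [0.0, 0.676, 0.737, 0.0]
ft_force: [-0.6, -1.3, -1.5]
grip_width: 0.401
grasp_force: 40.2
[0.58941654 0.0824428  0.16079442] 0.40053604945689875
[([0.585, 0.08, 0.157], 0.69)]
[([0.588, 0.08, 0.156], 0.58)]
[([0.589, 0.084, 0.153], 0.92)]
cradle [([0.433, 0.316, -0.001], 0.82)]
cradle rect c [428.8 325.4] wh [ 81.8 181.4] ang 5.2 0.75
cradle [([0.43, 0.32, 0.002], 0.7)]
cradle rect c [426.6 329.1] wh [ 84.3 191.9] ang 6.7 0.78
cradle []
cradle none
clip rect c [589.3  83. ] wh [ 34.8 105.1] ang 3.7 0.57
shift [ 252.5 -137.8  -39.8]
```

View pics/w6.png

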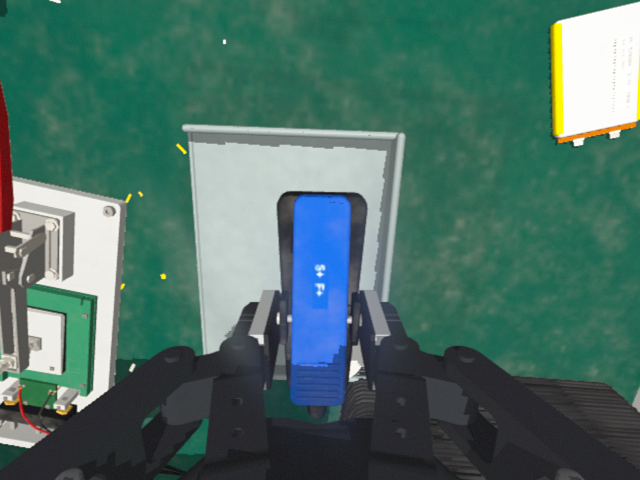

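The clip is held level and centred between the pads, middle about (321,300). Next I'll hover short of the cradle for an accurate look.

```bash
python3 -m crank '[0.8,10,-10,-10,0,0.8,35,-30,-20,0,0.8,65,-55,-30,0,0.8,95,-80,-40,0,0.8,125,-105,-40,0,0.8,150,-125,-40,0,0.8,167,-139,-40,0,0.8,172,-143,-40,0,0.8,172,-143,-40,0,0.8,172,-143,-40,0]'
python3 - <<'E'
from h import *
s,t,M=st(); print(t,s["grip_width"])
q=optics.snapshot("side");p=optics.snapshot("scene");w=optics.snapshot("wrist"); cv2.imwrite("pics/w7.png",w["color"][:,:,::-1])
for i in (p,q,w): print("cradle",[(np.round(r["point"],3).tolist(),round(r["score"],2)) for r in optics.tip_of(i,"cradle")][:1]); rect(i,"cradle",.01)
go([.431,.3215,.03])
E
```

```text
t: 26.45
tool_pos: [0.4322, 0.241, 0.2005]
tool_rot: [0.0, 0.676, 0.737, 0.0]
ft_force: [0.1, -1.1, -0.0]
grip_width: 0.4
grasp_force: 40.2
[0.43222921 0.24097162 0.20053624] 0.3999582519006882
cradle [([0.434, 0.319, -0.003], 0.7)]
cradle rect c [430.2 327.9] wh [ 82.4 186.2] ang 4.6 0.88
cradle [([0.431, 0.319, 0.0], 0.81)]
cradle rect c [427.8 327.5] wh [ 80.5 189.7] ang 4.6 0.68
cradle [([0.433, 0.319, 0.003], 0.58)]
cradle rect c [433.8 321.6] wh [ 78.3 148.5] ang 5.2 0.59
shift [ 80.2   6.  170.2]
```

View pics/w7.png

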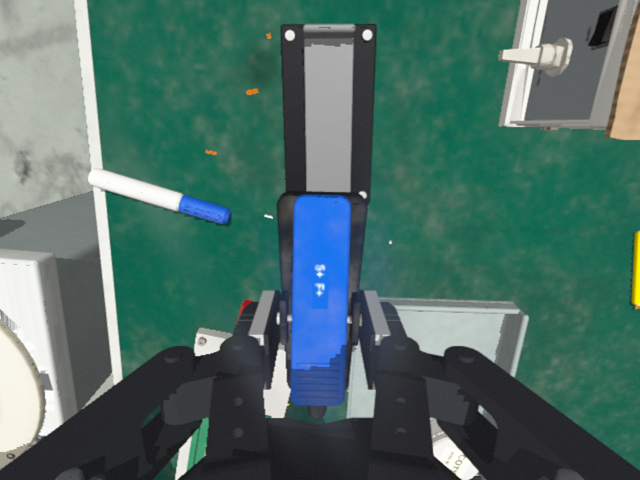

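The cradle shows saddle corners (305,44), (353,44), (303,190), (352,192), with base far corners (281,24) and (376,24). The clip is below it.

```bash
python3 - <<'E'
from h import *
w=optics.snapshot("wrist")
a=plane(w,np.array([[305,44],[353,44],[303,190],[352,192]],float),.018); print("saddle",a.round(4).tolist())
b=plane(w,np.array([[281,25],[376,24]],float),.006); print("base far",b.round(4).tolist(), b.mean(0))
yaw=np.radians(5); ax=np.array([-np.sin(yaw),np.cos(yaw)]); print("centre from far edge",b.mean(0)-.076*ax, "saddle near-mid",a[2:].mean(0),"far-mid",a[:2].mean(0))
E
```

```text
saddle [[0.409, 0.3777], [0.4474, 0.381], [0.416, 0.2599], [0.4602, 0.2619]]
base far [[0.3877, 0.3921], [0.4653, 0.3996]] [0.42652081 0.39583018]
centre from far edge [0.43314464 0.32011938] saddle near-mid [0.43814325 0.26093253] far-mid [0.42820907 0.3793208 ]
```

```bash
python3 -m crank '[0.8,20,2,0,0,0.8,50,5,0,0,0.8,74,7.5,10,0,0.8,79,8,30,0,0.8,79,8,65,0,0.8,79,8,100,0,0.8,79,8,130,0,0.8,79,8,150,0,0.8,79,8,165,0,0.8,79,8,173,0,0.8,79,8,177,0,0.8,79,8,178,0]'
python3 -m crank '[0.8,0,0,0,0,0.8,0,0,0.5,0,0.8,0,0,0.5,0]'
```

```text
t: 28.15
tool_pos: [0.4331, 0.3207, 0.0224]
tool_rot: [0.0, 0.676, 0.737, 0.0]
ft_force: [0.2, 0.0, -1.1]
grip_width: 0.402
grasp_force: 40.2
t: 28.45
tool_pos: [0.4331, 0.3208, 0.0222]
tool_rot: [0.0, 0.676, 0.737, 0.0]
ft_force: [-0.5, 0.3, -1.4]
grip_width: 0.399
grasp_force: 40.2
```

```bash
python3 -m crank '[0.8,0,0,1,0,0.8,0,0,1,0]'; python3 -m crank '[0.55,0,0,0,0,0.5,0,0,0,0,0.4,0,0,0,0,0.3,0,0,0,0,0.3,0,0,0,0]'
python3 -m crank '[0.3,0,0,-15,0,0.3,0,0,-40,0,0.2,0,0,-80,0,0,0,0,-120,0,0,-20,0,-160,0,0,-60,0,-180,0,0,-100,0,-180,0,0,-120,0,-180,0,0,-120,0,-180,0]'
python3 - <<'E'
from h import *
q=optics.snapshot("side");p=optics.snapshot("scene");w=optics.snapshot("wrist"); cv2.imwrite("pics/w8.png",w["color"][:,:,::-1])
for n in("clip","cradle","stamp","bottle"):
  for i in (p,q,w): print(n,[(np.round(r["point"],3).tolist(),round(r["score"],2)) for r in optics.tip_of(i,n)][:1])
rect(w,"clip",.028); rect(w,"cradle",.01); s,t,M=st(); print(t)
E
```

```text
t: 28.65
tool_pos: [0.433, 0.3207, 0.0208]
tool_rot: [0.0, 0.676, 0.737, 0.0]
ft_force: [-0.5, -0.1, -0.1]
grip_width: 0.398
grasp_force: 40.2
t: 29.15
tool_pos: [0.4329, 0.3207, 0.0208]
tool_rot: [0.0, 0.676, 0.737, -0.0]
ft_force: [0.6, 1.0, -0.3]
grip_width: 0.696
grasp_force: 0.0
t: 30.05
tool_pos: [0.4437, 0.1991, 0.2011]
tool_rot: [0.0, 0.676, 0.736, 0.0]
ft_force: [1.1, 0.4, 0.6]
grip_width: 1.0
grasp_force: 0.0
clip [([0.431, 0.322, 0.017], 0.91)]
clip [([0.424, -0.32, 0.005], 0.54)]
clip [([0.432, 0.32, 0.013], 0.55)]
cradle []
cradle [([0.428, 0.322, -0.001], 0.77)]
cradle []
stamp [([0.428, -0.32, 0.0], 0.65)]
stamp []
stamp []
bottle [([0.515, -0.309, 0.005], 0.56)]
bottle [([0.515, -0.307, 0.004], 0.68)]
bottle []
clip rect c [433.2 316.8] wh [ 35.7 101. ] ang 3.2 0.76
cradle rect c [435.2 308.8] wh [ 79.8 126.2] ang 4.9 0.68
[0.44340485 0.20117362 0.20078236]
```

View pics/w8.png

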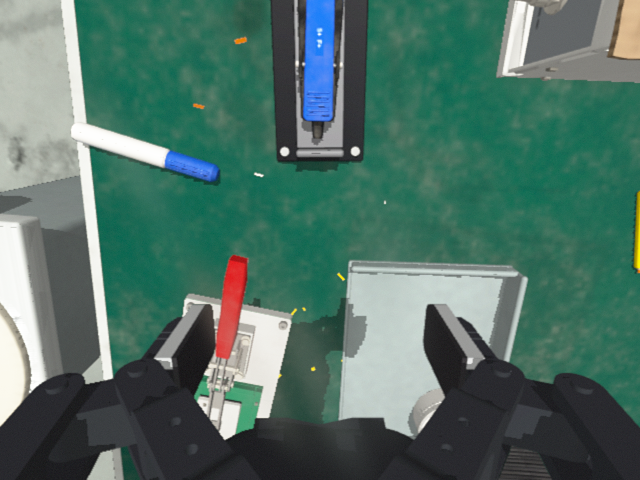

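The clip is seated on the saddle (318,60), inside the base outline. Now the stamp goes back.

```bash
python3 -m crank '[0,-20,-3,0,-6,0,-60,-8,0,-14,0,-105,-14,0,-22,0,-150,-20,0,-30,0,-198,-26,0,-38,0,-246,-33,0,-46,0,-294,-39,0,-54,0,-342,-46,0,-62,0,-390,-52,0,-70,0,-435,-58,0,-78,0,-478,-64,0,-86,0,-518,-69,0,-91.4]'
python3 -m crank '[0,0,0,0,0,0,0,0,0,0,0,0,0,0,0]'
python3 - <<'E'
from h import *
q=optics.snapshot("side");p=optics.snapshot("scene");w=optics.snapshot("wrist")
for n in("stamp","bottle"):
  for i in (p,q,w): print(n,[(np.round(r["point"],3).tolist(),round(r["score"],2)) for r in optics.tip_of(i,n)][:1])
s,t,M=st(); print(t,M.round(3).tolist()); go([.4223,-.321,.035])
E
```

```text
t: 32.1
tool_pos: [0.4223, -0.2702, 0.2011]
tool_rot: [0.0, 0.001, 1.0, -0.0]
ft_force: [1.4, 0.5, -0.1]
grip_width: 0.998
grasp_force: 0.0
t: 32.4
tool_pos: [0.4228, -0.2678, 0.2009]
tool_rot: [-0.0, 0.005, 1.0, 0.0]
ft_force: [-0.3, 1.0, -0.2]
grip_width: 1.001
grasp_force: 0.0
stamp [([0.429, -0.321, 0.002], 0.95)]
stamp [([0.426, -0.322, 0.006], 0.81)]
stamp [([0.422, -0.32, 0.006], 0.92)]
bottle [([0.519, -0.308, 0.006], 0.81)]
bottle [([0.514, -0.308, 0.002], 0.68)]
bottle [([0.522, -0.312, 0.003], 0.7)]
[ 0.42286137 -0.26823462  0.20102297] [[-1.0, 0.008, 0.0], [0.008, 1.0, -0.0], [-0.0, -0.0, -1.0]]
shift [  0.2 -52.7 166. ]
```

```bash
python3 -m crank '[0,0,-25,0,-3,0,0,-53,0,-6.4,0,0,-53,0,-6.4,0,0,-53,30,-6.4,0,0,-53,70,-6.4,0,0,-53,110,-6.4,0,0,-53,145,-6.4,0,0,-53,160,-6.4,0,0,-53,166,-6.4,0,0,-53,166,-6.4,0,0,-53,166,-6.4]'
```

```text
t: 33.95
tool_pos: [0.4228, -0.3218, 0.036]
tool_rot: [0.0, -0.052, 0.999, -0.001]
ft_force: [0.0, 0.2, 0.0]
grip_width: 1.002
grasp_force: 0.0
```

```bash
python3 -m crank '[0.3,0,0,1,0,0.5,0,0,1,0,0.7,0,0,1,0,0.9,0,0,1,0,1,0,0,1,0,1,0,0,1,0,1,0,0,1,0,1,0,0,1,0,1,0,0,1,0]' 30
python3 -m crank '[1,0,0,-20,0,1,0,0,-50,0,1,0,0,-90,0,1,0,0,-130,0,1,0,0,-160,0,1,0,0,-165,0,1,0,0,-165,0]'
python3 - <<'E'
from h import *
s,t,M=st(); print(M.round(3).tolist()); go([.531,.0325,.2])
E
```

```text
t: 34.85
tool_pos: [0.4225, -0.3215, 0.0341]
tool_rot: [0.0, -0.052, 0.999, -0.0]
ft_force: [-0.4, 1.5, 5.8]
grip_width: 0.26
grasp_force: 29.3
t: 35.55
tool_pos: [0.4225, -0.3217, 0.1994]
tool_rot: [0.0, -0.052, 0.999, -0.001]
ft_force: [-0.2, 0.2, -0.9]
grip_width: 0.26
grasp_force: 29.5
[[-0.995, -0.104, 0.001], [-0.104, 0.995, -0.001], [-0.001, -0.001, -1.0]]
shift [-144.6  341.    -0.9]
```

```bash
python3 -m crank '[1,-10,23,0,0,1,-25,60,0,0,1,-42,100,0,0,1,-59,140,0,0,1,-76,180,0,0,1,-93,220,0,0,1,-110,260,0,0,1,-124,295,0,0,1,-136,322,0,0,1,-144.5,341,0,0,1,-144.5,341,0,0,1,-144.5,341,0,0]'
python3 -m crank '[1,0,0,20,0,1,0,0,55,0,1,0,0,95,0,1,0,0,130,0,1,0,0,150,0,1,0,0,158,0,1,0,0,162,0,1,0,0,164,0,1,0,0,164,0,1,0,0,164,0]'
```

```text
t: 36.75
tool_pos: [0.5302, 0.0328, 0.1974]
tool_rot: [-0.001, -0.052, 0.999, -0.0]
ft_force: [0.6, 0.2, -0.3]
grip_width: 0.265
grasp_force: 29.6
t: 37.75
tool_pos: [0.5311, 0.0326, 0.0357]
tool_rot: [0.001, -0.052, 0.999, -0.0]
ft_force: [0.2, -0.1, -0.8]
grip_width: 0.264
grasp_force: 29.6
```

```bash
python3 -m crank '[1,0,0,1,0,1,0,0,1.3,0,1,0,0,1.3,0]'
python3 -m crank '[0.68,0,0,0,0,0.6,0,0,0,0,0.4,0,0,0,0,0.2,0,0,0,0,0,0,0,0,0,0,0,0,0,0,0,0,0,0,0]'
python3 -m crank '[0,0,0,-20,0,0,0,0,-50,0,0,0,0,-90,0,0,0,0,-130,0,0,0,0,-170,0,0,0,0,-185,0,0,0,0,-185,0]'
python3 - <<'E'
from h import *
q=optics.snapshot("side");p=optics.snapshot("scene");w=optics.snapshot("wrist")
for i in (p,q,w): print([(np.round(r["point"],3).tolist(),round(r["score"],2)) for r in optics.tip_of(i,"stamp")][:1])
go([.5173,-.3117,.22])
E
```

```text
t: 38.05
tool_pos: [0.5311, 0.0328, 0.0341]
tool_rot: [0.0, -0.052, 0.999, -0.0]
ft_force: [-1.1, 1.9, 5.0]
grip_width: 0.262
grasp_force: 29.8
t: 38.75
tool_pos: [0.5307, 0.0327, 0.0336]
tool_rot: [-0.0, -0.052, 0.999, -0.0]
ft_force: [0.2, -0.6, -0.3]
grip_width: 1.001
grasp_force: 0.0
t: 39.45
tool_pos: [0.5315, 0.0327, 0.2208]
tool_rot: [0.002, -0.052, 0.999, -0.0]
ft_force: [0.0, -0.2, -0.6]
grip_width: 0.999
grasp_force: 0.0
[([0.536, 0.033, 0.002], 0.88)]
[([0.607, -0.028, 0.001], 0.74)]
[([0.529, 0.033, 0.004], 0.61)]
shift [  48.7 -341.2   -2.7]
```

Stamp is back. Now the bottle.

```bash
python3 -m crank '[0,4,-30,0,0,0,10,-75,0,0,0,17,-120,0,0,0,24,-165,0,0,0,31,-210,0,0,0,37,-255,0,0,0,43,-295,0,0,0,47,-325,0,0,0,49,-341,0,0,0,49,-341,0,0,0,49,-341,0,0,0,49,-341,0,0]' >/dev/null
python3 - <<'E'
from h import *
s,t,M=st(); print(M.round(3).tolist()); go([.5173,-.3117,.0745])
E
```

```text
[[-0.994, -0.105, -0.0], [-0.105, 0.994, 0.0], [0.0, 0.0, -1.0]]
shift [  0.4  -1.3 144.1]
```

```bash
python3 -m crank '[0,0,-0.5,40,0,0,0,-0.5,80,0,0,0,-0.5,115,0,0,0,-0.5,135,0,0,0,-0.5,144,0,0,0,-0.5,144,0,0,0,-0.5,144,0]' 
python3 -m crank '[0.3,0,0,0,0,0.5,0,0,0,0,0.7,0,0,0,0,0.9,0,0,0,0,0.9,0,0,0,0,0.9,0,0,0,0,0.9,0,0,0,0,0.9,0,0,0,0]' 40
python3 -m crank '[0.9,0,0,-20,0,0.9,0,0,-50,0,0.9,0,0,-85,0,0.9,0,0,-120,0,0.9,0,0,-145,0,0.9,0,0,-150,0,0.9,0,0,-150,0]'
python3 - <<'E'
from h import *
s,t,M=st(); go([.5250,.1054,.0755])
E
```

```text
t: 41.65
tool_pos: [0.518, -0.312, 0.076]
tool_rot: [0.001, -0.052, 0.999, -0.001]
ft_force: [-0.2, -0.3, 0.2]
grip_width: 1.003
grasp_force: 0.0
t: 42.45
tool_pos: [0.5179, -0.3122, 0.0761]
tool_rot: [0.001, -0.052, 0.999, -0.001]
ft_force: [-1.6, 2.9, 8.5]
grip_width: 0.714
grasp_force: 41.6
t: 43.15
tool_pos: [0.5175, -0.3122, 0.2253]
tool_rot: [0.001, -0.052, 0.999, -0.001]
ft_force: [0.5, 0.3, -1.3]
grip_width: 0.709
grasp_force: 44.1
shift [-50.6 414.7 149.3]
```

```bash
python3 -m crank '[0.9,-3,25,0,0,0.9,-8,65,0,0,0.9,-13,105,0,0,0.9,-19,150,0,0,0.9,-25,195,0,0,0.9,-30,240,0,0,0.9,-36,285,0,0,0.9,-42,330,0,0,0.9,-46,370,0,0,0.9,-49,400,0,0,0.9,-50.5,414.5,0,0,0.9,-50.5,414.5,0,0]'
python3 -m crank '[0.9,0,0,20,0,0.9,0,0,55,0,0.9,0,0,90,0,0.9,0,0,120,0,0.9,0,0,138,0,0.9,0,0,144,0,0.9,0,0,147,0,0.9,0,0,148.5,0,0.9,0,0,148.5,0,0.9,0,0,148.5,0]'
```

```text
t: 44.35
tool_pos: [0.5242, 0.1067, 0.2234]
tool_rot: [-0.001, -0.053, 0.999, -0.0]
ft_force: [-0.4, 1.2, -0.6]
grip_width: 0.713
grasp_force: 44.2
t: 45.35
tool_pos: [0.525, 0.1054, 0.0769]
tool_rot: [0.001, -0.052, 0.999, -0.0]
ft_force: [-0.5, -0.4, -1.2]
grip_width: 0.713
grasp_force: 44.2
```

```bash
python3 -m crank '[0.9,0,0,1,0,0.9,0,0,1,0]'; python3 -m crank '[0.22,0,0,0,0,0.15,0,0,0,0,0.05,0,0,0,0,0,0,0,0,0,0,0,0,0,0,0,0,0,0,0]'
python3 -m crank '[0,0,0,-20,0,0,0,0,-50,0,0,0,0,-90,0,0,0,0,-130,0,0,10,0,-170,0,0,40,0,-205,0,0,80,0,-205,0,0,100,0,-205,0,0,100,0,-205,0]'
python3 - <<'E'
from h import *
q=optics.snapshot("side");p=optics.snapshot("scene");w=optics.snapshot("wrist"); cv2.imwrite("pics/w9.png",w["color"][:,:,::-1])
for n in("clip","cradle","stamp","bottle","tin"):
  for i in (p,q,w): print(n,[(np.round(r["point"],3).tolist(),round(r["score"],2)) for r in optics.tip_of(i,n)][:1])
E
```

```text
t: 45.55
tool_pos: [0.5252, 0.1055, 0.0761]
tool_rot: [0.001, -0.052, 0.999, -0.0]
ft_force: [-0.2, -0.1, 7.2]
grip_width: 0.71
grasp_force: 44.8
t: 46.15
tool_pos: [0.5246, 0.1054, 0.075]
tool_rot: [-0.0, -0.052, 0.999, -0.0]
ft_force: [0.3, 0.2, 0.2]
grip_width: 1.0
grasp_force: 0.0
t: 47.05
tool_pos: [0.4235, 0.095, 0.281]
tool_rot: [0.001, -0.052, 0.999, -0.0]
ft_force: [0.2, 0.1, 0.8]
grip_width: 0.997
grasp_force: 0.0
clip [([0.431, 0.322, 0.016], 0.95)]
clip [([0.432, 0.319, 0.016], 0.72)]
clip [([0.432, 0.322, 0.013], 0.83)]
cradle [([0.435, 0.316, -0.0], 0.8)]
cradle [([0.428, 0.32, -0.0], 0.65)]
cradle [([0.432, 0.318, -0.0], 0.76)]
stamp [([0.538, 0.034, -0.002], 0.94)]
stamp [([0.531, 0.03, 0.004], 0.63)]
stamp [([0.53, 0.032, 0.004], 0.65)]
bottle [([0.526, 0.108, 0.003], 0.92)]
bottle [([0.524, 0.11, 0.005], 0.86)]
bottle [([0.529, 0.105, 0.0], 0.96)]
tin [([0.608, -0.021, 0.001], 0.92)]
tin [([0.608, -0.026, 0.003], 0.83)]
tin [([0.608, -0.026, 0.001], 0.87)]
```

View pics/w9.png

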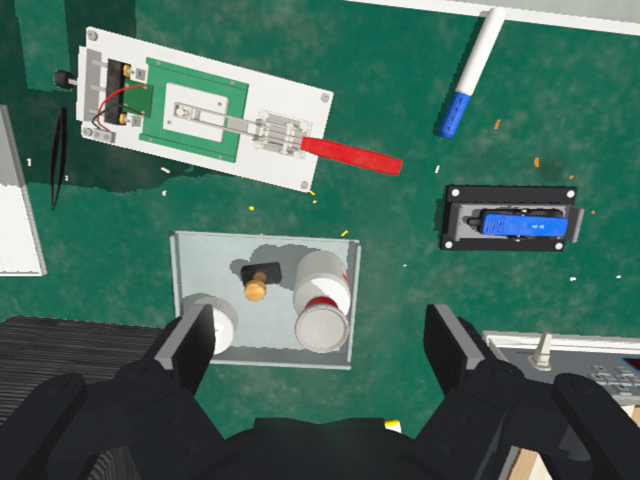

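The clip lies on the saddle (522,224). The bottle (322,325) and stamp (256,287) stand in their old places, and the tin hasn't moved. Handing in.

```bash
python3 -m crank '[0,0,0,0,0,0,0,0,0,0,0,0,0,0,0]' >/dev/null; python3 -c "
from bench import arm; print(arm.finish_job())"
```

```text
the job is handed in; nothing more can be done
None
```

The job is handed in with no verdict returned; by the last camera check the clip is flat and centred in its cradle, the bottle and stamp stand upright within a few millimetres of where they started, and the tin is in its place.

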